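Pin the sprung clamp arm of a substrate jig open

ROBOT

A 7-joint arm with a two-finger parallel gripper is mounted at the origin on a cart in front of the work surface, level with it; the furniture and walls round the work are solid. World frame = base frame: x ahead of the robot, y to its left, z up, the work surface at z = 0. Lengths are in m, angles in degrees, forces in N, time in s.
With the tool pointing down it reaches from about 0.35 to 0.9 m from the base axis. Payload 19.9 kg.
Tool frame: the origin (TCP) lies midway between the tips of the shut fingers; the grasp point (between the pads) lies 19 mm behind it; z points along the fingers, y is the line along which they close (so a half turn about z gives the same grasp; the last joint's range is limited). The gripper opens to 85 mm and grips with 20 to 120 N. Pads are 22 mm wide; open, the fingers measure 114 mm over their backs; the gripper's body (76 mm by 85 mm) begins 54 mm behind the grasp point. The pads swing forward as they close: fully open they stand 13 mm farther back than shut.
Start: joints at [-72.107, 23.915, -0.59, 92.452, 0.269, 63.638, -3.037], TCP at [0.217, 0.586, 0.231] pointing down, gripper open.
Joint ranges: [-161.28, 161.28], [-22.2, 115.67], [-73.04, 71.86], [3.21, 147.25], [-68.34, 248.33], [10.77, 114.83], [-161.83, 161.83]. Speed limits (degrees/s): [108.29, 108.29, 136.94, 136.94, 172.46, 172.46, 172.46].

INTERFACE

Orientations are given as a 3x3 rotation matrix whose columns are the frame's x, y, z axes.
In Python, from station import env gives the robot as it stands.
- The arm moves only by the tool servo_tool, never from a script. Its argument "increments" is a list of rows, each a list of 3 entries, a list of its own where there are three numbers: the shift along the tool's x, y, z in cm, then the turn, a rotation vector about the tool's x, y, z in rad, then the closure in counts, from 0 (fully open) to 255 (shut). A call has 1 to 12 rows; each row shifts and turns the commanded pose from where the row before left it, along the tool's axes as they then stand; what a row does not reach is not made up. A row lasts 1/8 s, in which the tool goes at most 62.5 mm and 10.7 degrees, less where a joint would pass 70% of its speed; a pose out of reach is approached as far as the arm can. A call is refused whole if a number of a shift passes 6.25 or a number of a turn 0.188, either way. A call with a gripper value outside its range is refused whole. The fingers move at their own pace and stop on an object; "newtons" is the grip in N (left out, the last holds). Time passes only in rows, so rows that do not move let the fingers close. It gives the time, the measured TCP pose, the force, the opening and the grip force at its end, in the units of the state.
- env.read_state(): the state, without advancing time (a new reading comes with each control period).
- env.grab_frame(name): name is "side" or "top"; returns a dict with "pixels" (420x560x3 uint8, red, green, blue), "fovy" (degrees; the focal length in pixels is half the picture's height over the tangent of half this angle, whatever the lens; pixels are square), "cx", "cy" (the principal point, pixels), "pose" (4x4, takes a point from camera to world coordinates). Camera axes: x right, y up, looking along -z (the intrinsics and any distortion apply to the point x, -y, -z); pixel columns grow to the right and rows downward; lengths in m; the calibration is good to about 2 mm. A picture is of the moment at which its call begins. There is no depth.
- env.hand_in(): hands the job in; it is judged then, once.
Trained networks look in a picture, given as the dict that the camera call returned (one of the last four; its "shot" number tells which), for a name from the list of things; names that differ only in an ending like _2 or _b are one class to them, and where a whole thing is asked for, a point or a joint stands for the part that bears it (a point fixed in the world has none). Each returns a list of dicts, best first, with "conf" (0 to 1); they miss things now and then, are a little off and sometimes report something else, mostly with a low value. They report only what shows in the picture. A call takes as long as a camera call.
- env.look_for(picture, query): "rect" ([left, top, right, bottom] in pixels, round what is visible of it).
- env.outline_of(picture, query): "region" (420x560 bool, what is visible of it) and "rect" ([left, top, right, bottom] in pixels, round what is visible of it).
- env.place_of(picture, query): "location" ([column, row] in pixels: a listed point, or the origin of a listed thing).
The state is a dict: "t": time; "q": joint angles; "dq": joint speeds; "joint_efforts": joint torques, N m; "position": TCP position; "tcp_rot": TCP orientation; "wrist_force": force on the tool from outside, world axes, zero at the start; "wrist_torque": the same for the moment, N m; "grip_width": finger opening in m; "finger_force": force on a finger pad.
Only numpy, scipy, OpenCV 4.12 (cv2) and the standard library are available. Lean on these libraries where they do the work, as an engineer would, in place of code of your own. Each camera call takes 0.05 s, during which the arm holds its last target. There are 200 camera calls.

TASK

Take the red-headed pin out of its holder, swing the blue sprung arm of the clamping jig back against its spring, and drop the pin fully into the slot of the yellow block so that it holds the arm open. Let go of the pin, and leave the black-headed pin standing where it is.

Things in the scene. Friction and masses are not known exactly. Their poses are not given: they have to be found in the camera images.
- red_pin_head (a point): Centre of the round red knob (24 mm across, 28 mm tall) of a loose steel pin, about 80 g, upright in a well of a grey holder (46 x 126 mm, 30 mm high; two wells 80 mm apart, 26 mm deep). z runs up along the pin. Shank 14 mm thick, tip 101 mm below this point, its last 8 mm tapering to a 6 mm nose. The shank can push the arm while the knob is held above the arm.
- black_pin_head (a point): Centre of the knob of a pin of the same make but black-headed, in the other well of the holder. It is to be left alone.
- pin_slot (a point): Centre of the slot's mouth in the top of the yellow block (50 x 54 mm, top 46 mm above the bench) on the bolted-down grey jig plate (185 x 255 mm, 12 mm thick). Axes: z up, x and y along the plate's sides. Slot 22 mm wide in x, 24 mm in y, 44 mm deep, its mouth chamfered by 4 mm; the pin may lean in it: a fully seated pin has its knob's centre 57 mm above this point.
- clamp_pivot (a point): Point on the vertical pivot axis of the blue arm, 61 mm above the bench (half-way up its tail); axes as pin_slot, and it lies at (+11, +95) mm from pin_slot in them. The pivot hub is 14 mm in radius (a spring coil of 20 mm about it) and reaches 79 mm above the bench.
- clamp_arm (a joint): Blue sprung arm, rad: 0 at rest, at most 1.0, growing counter-clockwise from above. Its tail is a blade 8 mm thick, 131 mm long from the pivot, 49 to 73 mm above the bench. In pin_slot's axes it points to (-x,-y) at 45 degrees at 0, and along -y at 0.785, then just on the slot's +x side. Push its -x side towards +x. The spring drives it back to 0, with about 3 N at the slot.

How it is judged (in metres and radians):
At the end, for the whole second after the job is handed in: The red-headed pin stands in the slot, at most 10 mm short of fully down, within 0.38 rad (22 degrees) of upright, its knob within 30 mm of the slot sideways, and stays so; the blue arm is held at least 0.52 rad (30 degrees) open (value of joint clamp_arm above 0.52 rad and horizontal distance between red_pin_head and pin_slot below 0.03 m and z of red_pin_head in the frame of pin_slot below 0.067 m and angle between red_pin_head's own z axis and vertical below 0.38 rad); the robot touches nothing.
It fails at once if the black-headed pin is moved more than 30 mm (distance of black_pin_head from where it was at the start of the episode above 0.03 m).
It also fails if it takes over 38 s, if anything falls off the work surface, if the arm or the gripper's body presses on something with over 40 N, if the wrist force passes 120 N, or if a joint passes its speed limit or range.

## Working session

There is one attempt and no reset: what is moved stays moved. The work goes in short steps, Python scripts to look and compute and a tool call to move; the robot and the scene stay as the last step left them, time stands still between calls to the robot, and variables do not carry over. Pictures are saved under pics/ and viewed, at most 10 in all, crops included, and the job is handed in when it is done.

Besides the shell and the picture viewer there is one more tool, called after ">>>" as name([rows], argument=value, ...), one row to a line, values as JSON. servo_tool: Moves the arm, as the interface text tells. Its arguments: {"type":"object","properties":{"increments":{"type":"array"},"newtons":{"type":"number"}},"required":["increments"]}

```bash
mkdir -p pics; ls; cat > h.py <<'E'
import numpy as np, cv2
from station import env
def ray(f,p):
    h,w=f["pixels"].shape[:2]; F=h/2/np.tan(np.radians(f["fovy"])/2)
    d=np.array([(p[0]-f["cx"])/F,-(p[1]-f["cy"])/F,-1]); T=np.array(f["pose"])
    d=T[:3,:3]@d; return T[:3,3],d/np.linalg.norm(d)
def proj(f,P):
    h=f["pixels"].shape[0]; F=h/2/np.tan(np.radians(f["fovy"])/2); T=np.array(f["pose"])
    c=T[:3,:3].T@(np.array(P)-T[:3,3]); return [f["cx"]+F*c[0]/-c[2], f["cy"]-F*c[1]/-c[2]]
def tri(r1,r2):
    A=np.zeros((3,3));b=np.zeros(3)
    for o,d in(r1,r2):
        M=np.eye(3)-np.outer(d,d);A+=M;b+=M@o
    P=np.linalg.solve(A,b); o,d=r1; return P, [np.linalg.norm(np.cross(P-o,d)) for o,d in (r1,r2)]
def atz(r,z):
    o,d=r; return o+d*(z-o[2])/d[2]
def save(f,n): cv2.imwrite("pics/"+n,cv2.cvtColor(f["pixels"],cv2.COLOR_RGB2BGR))
E
cat > a.py <<'E'
from h import *
np.set_printoptions(precision=4,suppress=True)
fs={n:env.grab_frame(n) for n in("side","top")}
for n,f in fs.items():
    print(n,{k:v for k,v in f.items() if k not in("pixels",)}); save(f,n+"0.png")
for q in("red_pin_head","black_pin_head","pin_slot","clamp_pivot"):
    r={}
    for n,f in fs.items():
        l=env.place_of(f,q); print(q,n,[(np.round(x["location"],1),round(x["conf"],2)) for x in l[:3]])
        if l: r[n]=ray(f,l[0]["location"])
    if len(r)==2: print(tri(r["side"],r["top"]))
    if "top" in r:print('top@z', atz(r["top"],{"p":.046,"c":.061}.get(q[0],.105)))
E
python3 a.py; python3 -c "
from station import env;print(env.read_state())"
```

```text
pics
side {'fovy': 55.11304213568545, 'cx': 277.1151314389495, 'cy': 213.83030850527706, 'pose': array([[ 0.949 ,  0.1272, -0.2885,  0.28  ],
       [-0.3143,  0.4559, -0.8327, -0.7671],
       [ 0.0256,  0.8809,  0.4727,  0.4918],
       [ 0.    ,  0.    ,  0.    ,  1.    ]]), 'shot': 1}
top {'fovy': 47.36023341078641, 'cx': 281.943024328218, 'cy': 201.7895448153768, 'pose': array([[-0.0252,  0.9956, -0.0899,  0.4122],
       [-0.9992, -0.028 , -0.0299, -0.0617],
       [-0.0322,  0.089 ,  0.9955,  1.0857],
       [ 0.    ,  0.    ,  0.    ,  1.    ]]), 'shot': 2}
red_pin_head side [(array([275.6, 281.3]), 0.85)]
red_pin_head top [(array([413.6, 224. ]), 0.48)]
(array([ 0.4457, -0.2975,  0.1069]), [np.float64(0.0021802354296061753), np.float64(0.0021802354296061714)])
top@z [ 0.4479 -0.2986  0.105 ]
black_pin_head side [(array([266. , 253.6]), 0.96)]
black_pin_head top [(array([373.5, 223.9]), 0.58)]
(array([ 0.4512, -0.2178,  0.1053]), [np.float64(0.000998250302869234), np.float64(0.000998250302869245)])
top@z [ 0.4503 -0.2176  0.105 ]
pin_slot side [(array([286.5, 212.7]), 0.8)]
p
[... 560 characters left out ...]
859932]), 'dq': array([0.08330815, 0.03582836, 0.06143905, 0.04397306, 0.0194632 ,
       0.0303356 , 0.0091329 ]), 'joint_efforts': array([-6.54972937e-04, -8.63666010e+01,  6.77348357e-01, -4.34966969e+01,
        1.91775919e-02,  2.57987645e-03,  1.11697741e-04]), 'position': array([0.2165067 , 0.58626194, 0.23122774]), 'tcp_rot': array([[-9.38067029e-01,  3.46453820e-01, -1.13722545e-05],
       [ 3.46453818e-01,  9.38067020e-01, -1.34752633e-04],
       [-3.60176276e-05, -1.30346963e-04, -9.99999991e-01]]), 'wrist_force': array([ 0.55508691, -0.12894367, -0.05396344]), 'wrist_torque': array([ 0.02523858,  0.03640142, -0.00473827]), 'finger_force': 0.0, 'grip_width': 0.08508111363814905}
```

View pics/side0.png

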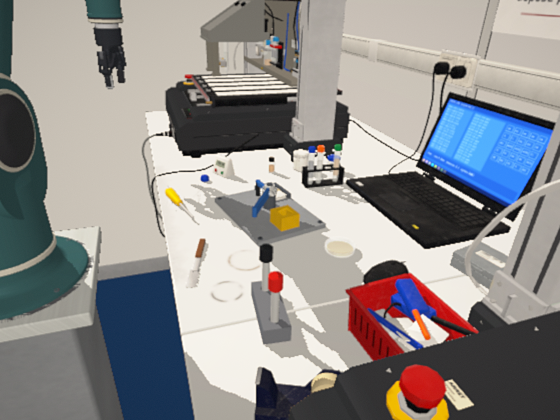

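View pics/top0.png

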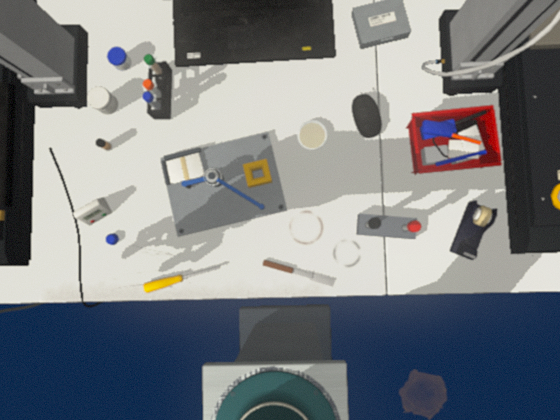

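Side view: red knob at (275,282), black at (266,254), yellow block at (286,217) and blue arm at (262,200). Top view: red at (414,226), black at (375,223), slot at (258,173), hub at (212,177), arm tip at (263,208). The plate is yawed about 14°. These agree with the networks' results. Next I'll refine the block pose and the red knob.

```bash
cat > b.py <<'E'
from h import *
from scipy.optimize import minimize
np.set_printoptions(precision=4,suppress=True)
fs={n:env.grab_frame(n) for n in("side","top")}
M={};R={}
for n,f in fs.items():
    hsv=cv2.cvtColor(f["pixels"],cv2.COLOR_RGB2HSV).astype(int); H,S,V=hsv[...,0],hsv[...,1],hsv[...,2]
    def near(m,c,r=24):
        k=np.zeros(m.shape,bool); c=[int(round(v)) for v in c]; k[c[1]-r:c[1]+r,c[0]-r:c[0]+r]=1; return m&k
    m=near((H>17)&(H<33)&(S>120)&(V>60),proj(f,[.5735,.0175,.035])).astype(np.uint8)
    c=cv2.findContours(m,cv2.RETR_EXTERNAL,2)[0]; c=max(c,key=cv2.contourArea); h=np.zeros_like(m); cv2.drawContours(h,[cv2.convexHull(c)],-1,1,-1); M[n]=h
    r=near(((H<8)|(H>172))&(S>130)&(V>60),proj(f,[.447,-.298,.105]),14); y,x=np.nonzero(r); R[n]=ray(f,[(x.min()+x.max())/2,(y.min()+y.max())/2]); print(n,h.sum(),r.sum(),x.min(),x.max(),y.min(),y.max())
print("red",tri(R["side"],R["top"]),atz(R["top"],.108))
def cost(p):
    s,c=np.sin(p[2]),np.cos(p[2]); e=0
    for n,f in fs.items():
        P=[proj(f,[p[0]+c*a-s*b,p[1]+s*a+c*b,z]) for a in(-.025,.025) for b in(-.027,.027) for z in(.012,.046)]
        q=cv2.convexHull((np.array(P)*64).astype(np.int32)); k=np.zeros((420,560),np.uint8); cv2.fillPoly(k,[q],255,cv2.LINE_AA,6)
        e+=np.abs(k/255.-M[n]).sum()/M[n].sum()
    return e
best=min((minimize(cost,[.573,.0175,y],method="Nelder-Mead",options=dict(initial_simplex=[[.573,.0175,y],[.58,.0175,y],[.573,.025,y],[.573,.0175,y+.1]])) for y in(.15,.25,.35)),key=lambda r:r.fun)
print(best.x,np.degrees(best.x[2]),best.fun)
p=best.x;s,c=np.sin(p[2]),np.cos(p[2])
piv=[p[0]+c*.011-s*.095,p[1]+s*.011+c*.095,.079]; print("piv",piv,proj(fs["top"],piv),proj(fs["side"],piv))
E
python3 b.py
```

```text
side 616 275 268 282 272 292
top 608 109 408 420 221 231
red (array([ 0.443 , -0.2985,  0.1067]), [np.float64(0.0008085837286497007), np.float64(0.0008085837286496468)]) [ 0.4437 -0.2984  0.108 ]
[0.5744 0.0246 0.2213] 12.68083475112114 0.17152682843472317
piv [np.float64(0.5643064008202903), np.float64(0.11969019653759598), 0.079] [np.float64(210.3900625972797), np.float64(175.1798295148903)] [np.float64(269.40191008415235), np.float64(183.369971086622)]
```

```bash
cat > c.py <<'E'
from h import *
out=[]
for n,(x0,y0) in {"top":(190,140),"side":(235,170)}.items():
    f=env.grab_frame(n); im=cv2.cvtColor(f["pixels"],cv2.COLOR_RGB2BGR)[y0:y0+75,x0:x0+100]
    im=cv2.resize(im,None,fx=4,fy=4,interpolation=cv2.INTER_NEAREST)
    for (x,y,t,col) in ((.5744,.0246,.2213,(255,0,255)),(.573,.0175,.245,(0,0,255))):
        s,c=np.sin(t),np.cos(t)
        def L(P,cl=True):
            q=[[(u-x0+.5)*4 for u in [proj(f,[x+c*a-s*b,y+s*a+c*b,z])[0]]]+[(proj(f,[x+c*a-s*b,y+s*a+c*b,z])[1]-y0+.5)*4] for a,b,z in P]
            cv2.polylines(im,[np.array(q).astype(np.int32)],True,col,1)
        L([(-.025,-.027,.046),(.025,-.027,.046),(.025,.027,.046),(-.025,.027,.046)])
        L([(-.011,-.012,.046),(.011,-.012,.046),(.011,.012,.046),(-.011,.012,.046)])
        L([(.011+.014*np.cos(k),.095+.014*np.sin(k),.079) for k in np.arange(0,6.28,.4)])
    out.append(im)
cv2.imwrite("pics/c.png",np.hstack(out))
E
python3 c.py
```

```text
(no output)
```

View pics/c.png

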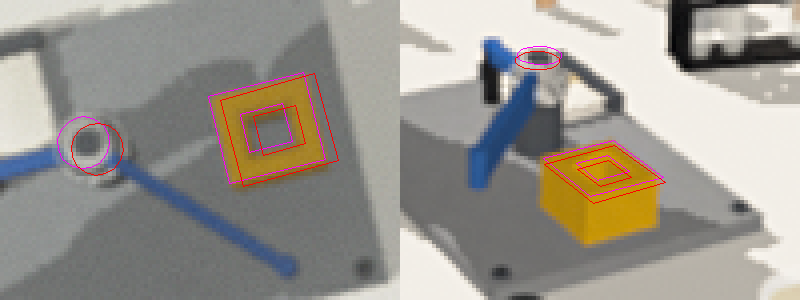

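Overlay: magenta fits best, with the hole about 1 px lower and the hub about 2 px to the right. I take the slot at about (0.572, 0.0225) with yaw about 13.3°. Next I turn the tool so it closes along the plate's x, and head for the red pin.

>>> servo_tool([
  [[0,0,0],[0,0,0.164],0],
  [[0,0,0],[0,0,0.164],0],
  [[0,0,0],[0,0,0.164],0],
  [[0,0,0],[0,0,0.164],0],
  [[0,0,0],[0,0,0.164],0],
  [[0,0,0],[0,0,0.164],0],
  [[-5.5,2,0],[0,0,0],0],
  [[-5.5,2,0],[0,0,0],0],
  [[-5.5,2,0],[0,0,0],0],
  [[-5.5,1,0],[0,0,0],0],
  [[-5.5,0,0],[0,0,0],0],
  [[-5.5,0,0],[0,0,0],0],
], newtons=80)

```text
t: 2.2
position: [0.3612, 0.2796, 0.2314]
tcp_rot: [[-0.231, 0.973, 0.0], [0.973, 0.231, 0.0], [0.0, 0.0, -1.0]]
wrist_force: [1.6, 0.5, 0.3]
grip_width: 0.0854
finger_force: 0.0
```

>>> servo_tool([
  [[-5.5,0,0],[0,0,0],0],
  [[-5.5,0,0],[0,0,0],0],
  [[-5.5,0,0],[0,0,0],0],
  [[-5.5,-0.5,0],[0,0,0],0],
  [[-5.5,-0.5,0],[0,0,0],0],
  [[-5.5,-0.5,0],[0,0,0],0],
  [[-5.5,-1,0],[0,0,0],0],
  [[-5.5,-1,0],[0,0,0],0],
  [[-5.5,-1,0],[0,0,0],0],
  [[-5.5,-0.8,0],[0,0,0],0],
  [[-3.1,0,0],[0,0,0],0],
  [[0,0,0],[0,0,0],0],
])

```text
t: 3.7
position: [0.443, -0.2984, 0.2312]
tcp_rot: [[-0.228, 0.974, -0.001], [0.974, 0.228, -0.001], [-0.001, -0.001, -1.0]]
wrist_force: [0.1, 0.4, 0.8]
grip_width: 0.085
finger_force: 0.0
```

>>> servo_tool([
  [[0,0,4.5],[0,0,0],0],
  [[0,0,4.5],[0,0,0],0],
  [[0,0,3.3],[0,0,0],0],
  [[0,0,2.0],[0,0,0],0],
  [[0,0,0],[0,0,0],0],
  [[0,0,0],[0,0,0],255],
  [[0,0,0],[0,0,0],255],
  [[0,0,0],[0,0,0],255],
  [[0,0,0],[0,0,0],255],
  [[0,0,0],[0,0,0],255],
  [[0,0,0],[0,0,0],255],
  [[0,0,0],[0,0,0],255],
])

```text
t: 5.2
position: [0.4437, -0.2965, 0.0889]
tcp_rot: [[-0.231, 0.973, 0.001], [0.973, 0.231, -0.0], [-0.001, 0.001, -1.0]]
wrist_force: [-0.5, 0.6, 7.9]
grip_width: 0.0222
finger_force: 77.9
```

>>> servo_tool([
  [[0,0,-2],[0,0,0],255],
  [[0,0,-4],[0,0,0],255],
  [[0,0,-4],[0,0,0],255],
  [[0,0,-4],[0,0,0],255],
  [[0,0,-1],[0,0,0],255],
  [[0,0,0],[0,0,0],255],
])

```text
t: 5.95
position: [0.4435, -0.2961, 0.239]
tcp_rot: [[-0.231, 0.973, 0.001], [0.973, 0.231, -0.0], [-0.0, 0.001, -1.0]]
wrist_force: [-0.3, 0.2, -0.9]
grip_width: 0.0213
finger_force: 78.5
```

```bash
cat > d.py <<'E'
import sys
from h import *
np.set_printoptions(precision=4,suppress=True)
s=env.read_state(); print(s["t"],s["position"],s["grip_width"],s["finger_force"],s["wrist_force"])
fs={n:env.grab_frame(n) for n in("side","top")}; r={}
for n,f in fs.items():
    l=env.place_of(f,"red_pin_head"); print(n,[(np.round(x["location"],1),round(x["conf"],2)) for x in l[:2]])
    if l: r[n]=ray(f,l[0]["location"])
if len(r)==2: print(tri(*r.values()))
p=s["position"]; out=[]
for n,f in fs.items():
    u=[int(v) for v in proj(f,p-[0,0,.02])]; x0=min(max(u[0]-50,0),460);y0=min(max(u[1]-40,0),340); im=cv2.cvtColor(f["pixels"],cv2.COLOR_RGB2BGR)
    out.append(cv2.resize(im[y0:y0+80,x0:x0+100],None,fx=4,fy=4,interpolation=cv2.INTER_NEAREST)); print(n,"crop",x0,y0)
cv2.imwrite("pics/"+sys.argv[1],np.hstack(out))
E
python3 d.py d1.png
```

```text
5.95 [ 0.4435 -0.2961  0.239 ] 0.021331993372878895 78.49418367259204 [-0.3284  0.2396 -0.8873]
side [(array([278.5, 193.8]), 0.94)]
top [(array([432.3, 219.3]), 0.6)]
(array([ 0.4475, -0.2941,  0.2544]), [np.float64(0.0023021430446822705), np.float64(0.002302143044682313)])
side crop 227 177
top crop 377 183
```

View pics/d1.png

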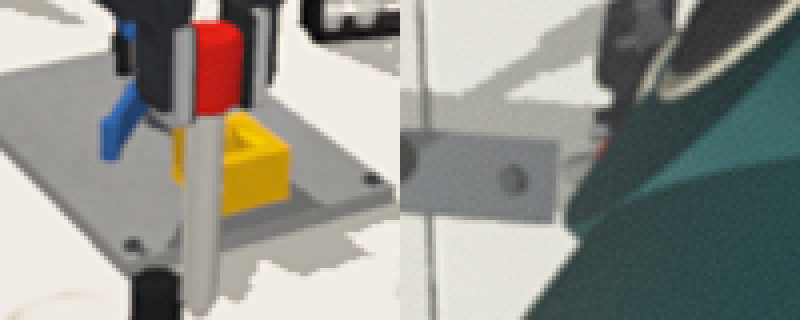

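```bash
python3 - <<'E'
from h import *
f=env.grab_frame("side")
for P in([.4435,-.2961,.256],[.4435,-.2961,.155],[.4535,-.2961,.155],[.4435,-.3061,.155],[.4435,-.2961,.239]): print(P,np.round(proj(f,P),1))
R=f["pixels"].astype(int)
for y in (185,190,195,200): print(y,[x for x in range(250,310) if R[y,x,0]>120 and R[y,x,1]<60][::1][:1],[x for x in range(250,310) if R[y,x,0]>120 and R[y,x,1]<60][-1:])
for y in range(206,258,6): print(y,[int(v) for v in R[y,262:296].sum(1)//3])
E
```

```text
[0.4435, -0.2961, 0.256] [277.9 193.5]
[0.4435, -0.2961, 0.155] [276.1 254.9]
[0.4535, -0.2961, 0.155] [282.5 253.9]
[0.4435, -0.3061, 0.155] [278.2 258.6]
[0.4435, -0.2961, 0.239] [277.6 204.6]
185 [276] [285]
190 [276] [286]
195 [276] [286]
200 [275] [286]
206 [96, 98, 100, 111, 102, 91, 108, 123, 137, 149, 157, 158, 126, 66, 80, 82, 83, 82, 86, 94, 117, 137, 146, 155, 146, 139, 146, 163, 166, 160, 156, 156, 157, 156]
212 [155, 155, 156, 157, 159, 159, 158, 149, 125, 105, 134, 161, 161, 162, 164, 166, 168, 168, 162, 151, 140, 123, 115, 113, 107, 111, 127, 137, 148, 151, 149, 146, 141, 143]
218 [153, 154, 154, 153, 153, 152, 153, 152, 134, 115, 143, 168, 161, 161, 165, 167, 169, 166, 157, 144, 139, 132, 123, 121, 117, 115, 114, 114, 115, 116, 115, 115, 112, 115]
224 [153, 152, 152, 152, 151, 151, 152, 152, 152, 153, 159, 164, 159, 161, 166, 168, 168, 164, 154, 140, 126, 115, 112, 115, 114, 116, 113, 114, 117, 116, 116, 117, 116, 116]
230 [153, 153, 153, 154, 154, 153, 154, 154, 152, 153, 160, 160, 158, 161, 165, 168, 168, 162, 152, 138, 123, 120, 121, 119, 118, 113, 112, 110, 110, 110, 110, 110, 109, 108]
236 [150, 158, 158, 156, 157, 155, 155, 143, 119, 119, 147, 157, 158, 163, 166, 167, 166, 158, 145, 128, 122, 124, 125, 125, 124, 124, 123, 124, 121, 123, 124, 130, 140, 148]
242 [129, 126, 126, 126, 125, 126, 125, 124, 125, 140, 157, 155, 160, 163, 165, 167, 164, 152, 144, 157, 174, 173, 173, 172, 172, 173, 172, 172, 171, 198, 227, 227, 209, 176]
248 [31, 33, 34, 33, 33, 33, 33, 29, 38, 116, 165, 157, 160, 162, 165, 166, 160, 146, 146, 164, 173, 172, 172, 172, 172, 171, 168, 185, 222, 236, 235, 235, 235, 235]
254 [25, 27, 29, 29, 30, 26, 28, 26, 21, 45, 107, 153, 161, 163, 165, 160, 159, 194, 233, 237, 235, 235, 236, 235, 235, 236, 235, 235, 235, 235, 235, 235, 235, 234]
```

Red pin is held upright: the shank is centred at column ~276 all the way down, as a vertical would be. Carry it to the −x side of the arm and lower.

>>> servo_tool([
  [[4,1.3,0],[0,0,0],255],
  [[5,1.8,0],[0,0,0],255],
  [[5,1.8,0],[0,0,0],255],
  [[5,1.8,0],[0,0,0],255],
  [[5,1.8,0],[0,0,0],255],
  [[5,1.8,0],[0,0,0],255],
  [[3,1.2,0],[0,0,0],255],
  [[2,0.8,0],[0,0,0],255],
  [[0,0,4],[0,0,0],255],
  [[0,0,4],[0,0,0],255],
  [[0,0,2],[0,0,0],255],
  [[0,0,0],[0,0,0],255],
])

```text
t: 7.7
position: [0.4837, 0.0625, 0.137]
tcp_rot: [[-0.23, 0.973, -0.003], [0.973, 0.23, -0.002], [-0.001, -0.003, -1.0]]
wrist_force: [-0.2, -0.1, 0.3]
grip_width: 0.0218
finger_force: 78.5
```

```bash
python3 d.py d2.png
```

```text
7.7 [0.4837 0.0625 0.137 ] 0.02180200492138376 78.51886756019667 [-0.1769 -0.0722  0.307 ]
side [(array([242.1, 168.3]), 0.57)]
top []
side crop 193 141
top crop 185 170
```

View pics/d2.png

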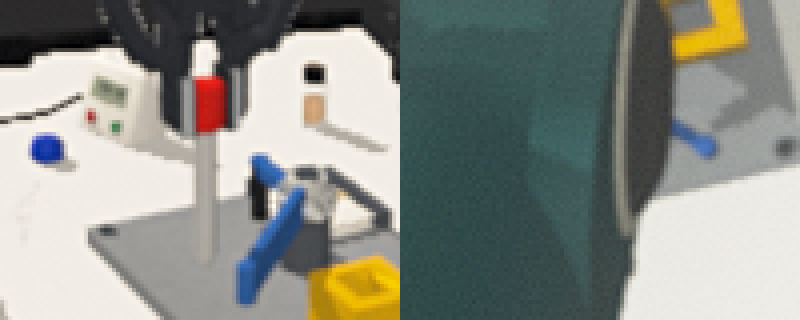

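The crop shows the pin upright, about 60 mm left of the blue arm, with its tip at side pixel (244,206). Push to the slot.

>>> servo_tool([
  [[-0.7,0.9,0],[0,0,0],255],
  [[-0.8,1.0,0],[0,0,0],255],
  [[-0.8,1.0,0],[0,0,0],255],
  [[-0.8,1.0,0],[0,0,0],255],
  [[-0.8,1.0,0],[0,0,0],255],
  [[-0.8,1.0,0],[0,0,0],255],
  [[-0.7,1.0,0],[0,0,0],255],
  [[-0.5,0.8,0],[0,0,0],255],
  [[0,0,0],[0,0,0],255],
  [[0,0,0],[0,0,0],255],
])

```text
t: 9.15
position: [0.5729, 0.0232, 0.1383]
tcp_rot: [[-0.231, 0.973, -0.0], [0.973, 0.231, -0.0], [-0.0, -0.0, -1.0]]
wrist_force: [-2.6, -0.1, -2.0]
grip_width: 0.0218
finger_force: 78.8
```

```bash
python3 d.py d3.png; python3 - <<'E'
from h import *
f=env.grab_frame("side"); p=env.read_state()["position"]
for P in(p-[0,0,.0845],p+[0,0,.0165],[.572,.0225,.046]): print(np.round(proj(f,P),1))
E
```

```text
9.15 [0.5729 0.0232 0.1383] 0.021777163989695068 78.75302939442918 [-2.583  -0.075  -2.0394]
side [(array([288.1, 169.2]), 0.82)]
top []
side crop 235 143
top crop 203 126
[284.9 208.8]
[286.4 168.8]
[284.5 211.9]
```

View pics/d3.png

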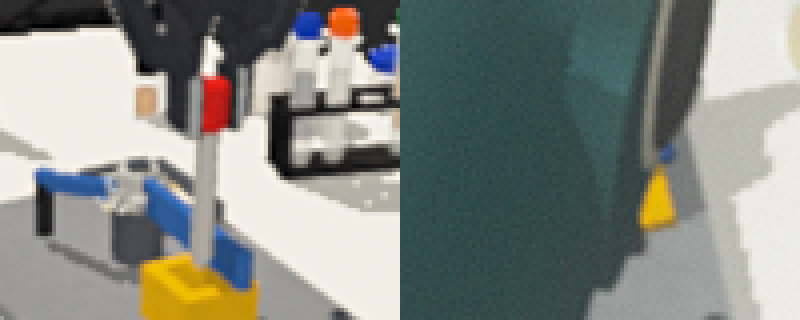

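The pin has swung the arm open. Its tip at side pixel (285,209) is just above the slot mouth, projected at (285,212). Lower.

>>> servo_tool([
  [[0,0,0.5],[0,0,0],255],
  [[0,0,0.5],[0,0,0],255],
  [[0,0,0.5],[0,0,0],255],
  [[0,0,0.5],[0,0,0],255],
  [[0,0,0],[0,0,0],255],
])

```text
t: 10.02
position: [0.5728, 0.0234, 0.1177]
tcp_rot: [[-0.231, 0.973, -0.001], [0.973, 0.231, -0.0], [-0.0, -0.001, -1.0]]
wrist_force: [-3.3, -0.2, -2.5]
grip_width: 0.0217
finger_force: 78.7
```

Going in with no contact force. Continue.

>>> servo_tool([
  [[0,0,0.6],[0,0,0],255],
  [[0,0,0.6],[0,0,0],255],
  [[0,0,0.6],[0,0,0],255],
  [[0,0,0.6],[0,0,0],255],
  [[0,0,0.4],[0,0,0],255],
  [[0,0,0],[0,0,0],255],
])

```text
t: 10.78
position: [0.5728, 0.0233, 0.0899]
tcp_rot: [[-0.231, 0.973, -0.001], [0.973, 0.231, -0.0], [-0.0, -0.001, -1.0]]
wrist_force: [-3.0, -0.6, -2.2]
grip_width: 0.0218
finger_force: 78.6
```

```bash
python3 d.py d4.png
```

```text
10.775 [0.5728 0.0233 0.0899] 0.021798155735798307 78.60902702319436 [-3.0164 -0.5894 -2.1869]
side [(array([285.6, 190.1]), 0.59)]
top []
side crop 235 162
top crop 205 130
```

View pics/d4.png

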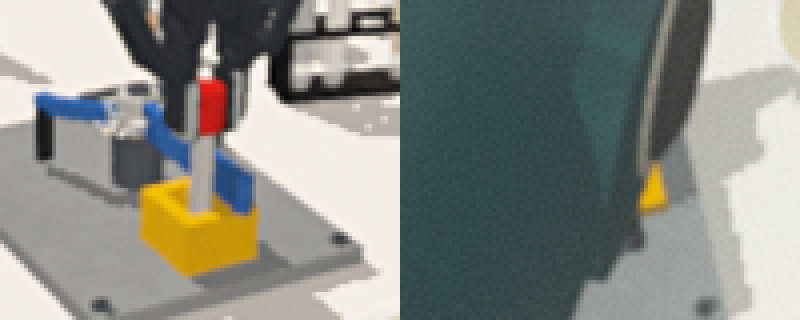

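The shank is inside the slot, with the arm held open beside it. Go down to the floor, watching the force.

>>> servo_tool([
  [[0,0,0.2],[0,0,0],255],
  [[0,0,0.15],[0,0,0],255],
  [[0,0,0],[0,0,0],255],
])

```text
t: 11.35
position: [0.5734, 0.0234, 0.087]
tcp_rot: [[-0.231, 0.973, 0.001], [0.973, 0.231, 0.0], [-0.0, 0.001, -1.0]]
wrist_force: [-3.2, -0.0, 3.5]
grip_width: 0.0221
finger_force: 79.3
```

Floor contact reached. Release and rise.

>>> servo_tool([
  [[0,0,0],[0,0,0],100],
  [[0,0,0],[0,0,0],0],
  [[0,0,0],[0,0,0],0],
  [[0,0,0],[0,0,0],0],
  [[0,0,0],[0,0,0],0],
  [[0,0,0],[0,0,0],0],
  [[0,0,-2],[0,0,0],0],
  [[0,0,-4],[0,0,0],0],
  [[0,0,-5],[0,0,0],0],
  [[0,0,-5],[0,0,0],0],
  [[0,0,0],[0,0,0],0],
])

```text
t: 12.72
position: [0.5746, 0.023, 0.2517]
tcp_rot: [[-0.23, 0.973, 0.006], [0.973, 0.23, 0.002], [-0.0, 0.007, -1.0]]
wrist_force: [-0.0, -0.5, -0.3]
grip_width: 0.0855
finger_force: 0.0
```

```bash
sed -i 's/p-\[0,0,.02\]/p-[0,0,float(sys.argv[2])]/' d.py; python3 d.py d5.png .17
```

```text
12.725 [0.5746 0.023  0.2517] 0.08554840671385773 0.0 [-0.0321 -0.4624 -0.2904]
side [(array([283.5, 190.9]), 0.64)]
top []
side crop 236 158
top crop 205 128
```

View pics/d5.png

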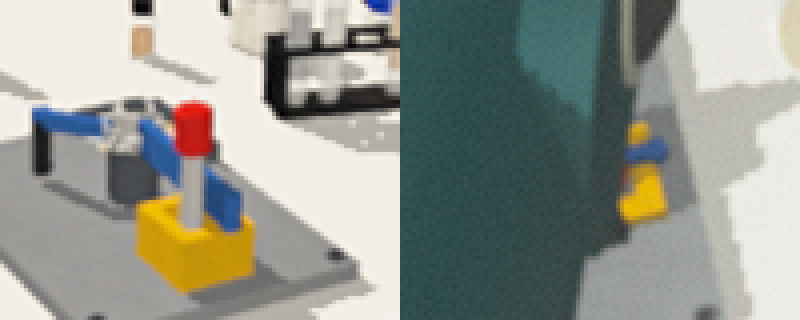

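The pin stands in the slot, with its knob at side pixel (284,190). It leans slightly and holds the arm open, and the gripper is clear.

```bash
python3 -c "
from station import env;print(env.hand_in())"
```

```text
the job is handed in; nothing more can be done
None
```

I handed the job in at about 12.8 s: the red-headed pin stands released in the slot holding the blue arm open, and I never touched the black-headed pin; hand-in returned no verdict.

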